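# Nest the hexagon cutters, then hold the self-closing drawer open at its marker

### The arm

A 7-joint arm with a two-finger parallel gripper is mounted at the origin on the work surface. World frame = base frame: x ahead of the robot, y to its left, z up, the work surface at z = 0. Lengths are in m, angles in rad, forces in N, time in s.
With the tool pointing down it reaches from about 0.35 to 0.9 m from the base axis. Payload 8.1 kg.
Tool frame: the origin (TCP) lies midway between the tips of the shut fingers; the grasp point (between the pads) lies 19 mm behind it; z points along the fingers, y is the line along which they close (so a half turn about z gives the same grasp; the last joint's range is limited). The gripper opens to 92 mm and grips with 3 to 60 N. Pads are 19 mm wide; open, the fingers measure 130 mm over their backs; the gripper's body (75 mm by 190 mm) begins 47 mm behind the grasp point.
Start: joints at [-1.28, 0.434, 0.025, 1.573, -0.012, 1.134, -0.075], TCP at [0.24, 0.577, 0.227] pointing down, gripper open.
Joint ranges: [-2.62, 2.62], [-0.44, 2.09], [-1.27, 1.32], [0.08, 2.57], [-1.32, 4.46], [0.12, 2], [-2.74, 2.74]. Speed limits (rad/s): [2.22, 2.22, 3.01, 3.01, 3.14, 3.14, 3.14].

### API

Orientations are given as a rotation vector (axis times angle).
In Python, from cell import observe, cams, job gives the robot as it stands. The module is installed in compiled form; this text tells all that it offers.
- The arm moves only by the tool step_arm, never from a script. Its argument "steps" is a list of rows, each a list of 6 numbers: the shift along the world's x, y, z in mm, then the turn, a rotation vector about the world's x, y, z in rad. In form: [[dx, dy, dz, rx, ry, rz], ...]. A call has 1 to 20 rows; each row shifts and turns the commanded pose from where the row before left it; what a row does not reach is not made up. A row lasts 1/12 s, in which the tool goes at most 41.7 mm and 7.16 degrees, less where a joint would pass 70% of its speed; a pose out of reach is approached as far as the arm can. A call with a gripper value outside its range is refused whole. "gripper" is the opening, from 0 (shut) to 1 (fully open), set as the call begins (left out, the last holds). The fingers move at their own pace and stop on an object; "force" is the grip in N (left out, the last holds). Time passes only in rows, so rows that do not move let the fingers close. It gives the time, the measured TCP pose, the force, the opening and the grip force at its end, in the units of the state.
- observe(): the state, without advancing time (a new reading comes with each control period).
- cams.get_image(name): name is "scene" or "top" or "wrist"; returns the picture (384x512x3 uint8, red, green, blue); there is no depth.
- cams.get_calibration(name): a dict with "fov_y" (degrees; the focal length in pixels is half the picture's height over the tangent of half this angle, whatever the lens; pixels are square), "cx", "cy" (the principal point, pixels), "world_to_cam" (4x4, takes a point from world to camera coordinates). Camera axes: x right, y up, looking along -z (the intrinsics and any distortion apply to the point x, -y, -z); pixel columns grow to the right and rows downward; lengths in m; the calibration is good to about 2 mm. A picture is of the moment at which its call begins: read the wrist's pose just before it. get_calibration takes no time and is no camera call; for the wrist camera it gives the pose at the moment of the call.
- job.sign_off(): hands the job in; it is judged then, once.
The state is a dict: "clock": time; "joints": joint angles; "dq": joint speeds; "joint_efforts": joint torques, N m; "position": TCP position; "ee_rot": TCP orientation; "force": force on the tool from outside, world axes, zero at the start; "ft_torque": the same for the moment, N m; "width": opening from 0.0 (shut) to 1.0 (fully open); "gripper_force": force on a finger pad.
Only numpy, scipy, OpenCV 4.12 (cv2) and the standard library are available. Lean on these libraries where they do the work, as an engineer would, in place of code of your own. Each camera call takes 0.05 s, during which the arm holds its last target. There are 200 camera calls.

### The job

Put the three hexagon cutters together on the galvanised sheet, nested one inside the other and all standing flat (they have no bottoms, so a bigger one can be lowered over a smaller one), and let go of them. Then pull the iron cabinet's self-closing drawer out, by its bar handle, until the red pointer stands beside the brass marker, within the marker's width, and hold it still there so that the set can be put away; finish still holding the drawer, because the drawer springs shut if let go. Do not push about or tip over the stamp, dredger, crock, jar and mug.

Things in the scene. Friction and masses are not known exactly. Their poses are not given: they have to be found in the camera images.
- sheet: Flat galvanised steel sheet, 280 (x) x 300 (y) x 4 mm, fixed on the table, its top 4 mm above the table. Origin: centre of its underside, z up
- cutter_large: Largest of three tin hexagon cutters: an upright hexagonal ring, open at top and bottom, 30 mm high, 66 mm across the outer flats, 76 mm across the outer corners, walls 2 mm, about 50 g. Origin: centre of its lower edge, z up; its own x axis is square to one of its six flats (flats every 60 degrees)
- cutter_medium: Middle of three tin hexagon cutters: an upright hexagonal ring, open at top and bottom, 30 mm high, 48 mm across the outer flats, 55 mm across the outer corners, walls 2 mm, about 36 g. Origin: centre of its lower edge, z up; its own x axis is square to one of its six flats (flats every 60 degrees). It fits inside the largest at any yaw
- cutter_small: Smallest of three tin hexagon cutters: an upright hexagonal ring, open at top and bottom, 30 mm high, 30 mm across the outer flats, 35 mm across the outer corners, walls 2 mm, about 24 g. Origin: centre of its lower edge, z up; its own x axis is square to one of its six flats (flats every 60 degrees). It fits inside the middle one at any yaw
- cabinet: Cast-iron cabinet, fixed, 240 x 240 mm, its top 140 mm above the table, on a 6 mm galvanised base plate that reaches 290 mm from the origin along -x (in front) and 160 mm to each side. Origin: under the centre of the iron case, on the table; z up; -x is its front, the way the drawer comes out. A steel rail for the marker runs out from the front at y = -143 mm, its top 100 mm high
- drawer: Sliding drawer of the cabinet, front 200 mm wide and 90 mm high. Its origin and axes coincide with the cabinet's when shut and move along the cabinet's -x as it is pulled, up to 150 mm. A spring always pulls it shut: about 5 N when shut, rising by 6 N per 100 mm of pull
- handle (a point): Steel bar handle on the drawer, moving with it: a round horizontal bar 12 mm thick, 100 mm long along y (the cabinet's y), 118 mm above the table and 50 mm in front of the drawer's front. This point: middle of the bar; axes as the cabinet's. Free space between bar and drawer front: 44 mm; a foot at each end of the bar joins it to the front
- pointer (a point): Tip of the red pointer, a tab 6 mm thick and 16 mm high at the side of the drawer's front, 112 mm above the table; moves with the drawer, and lies 57 mm behind the handle's bar (along the cabinet's +x)
- marker: Brass marker block, fixed on the rail beside the pointer's path, 16 mm wide along the drawer's travel (its x, same axes as the cabinet) x 24 x 22 mm. Origin: centre of its underside, 100 mm above the table. The pointer is on the mark when its x in this frame is between -8 and 8 mm; that takes a pull of 80 to 120 mm, different each time
- stamp: Brass cookie stamp with turned beech handle, 50 mm across, 56 mm high, standing on a corner of the sheet. Leave it alone. Origin: centre of its underside, z up.
- dredger: Stainless dredger shaker with domed lid, 72 mm across, 117 mm high. Leave it alone. Origin: centre of its underside, z up.
- crock: Small grey stoneware crock, 90 mm across, 60 mm high. Leave it alone. Origin: centre of its underside, z up.
- jar: Jar with brass lid, 72 mm across, 110 mm high. Leave it alone. Origin: centre of its underside, z up.
- beaker: Blue mug, 72 mm across and 100 mm high, with a handle. Leave it alone. Origin: centre of its underside, z up.
There are look-alikes about, which are no part of the job. What is shaped like the cutter_large but blue is not meant. Leave any green look-alike of the cutter_small alone.

How it is judged:
By the outcome, as a careful person would: the job done as asked, in the order asked, and still so for the second after the job is handed in, while the arm keeps its last pose, push and grip.
It also fails if it takes over 69 s, if anything falls off the work surface, if the arm or the gripper's body presses on something with over 40 N, if the wrist force passes 120 N, or if a joint passes its speed limit or range.

## Working session

There is one attempt and no reset: what is moved stays moved. The work goes in short steps, Python scripts to look and compute and a tool call to move; the robot and the scene stay as the last step left them, time stands still between calls to the robot, and variables do not carry over. Pictures are saved under pics/ and viewed, at most 10 in all, crops included, and the job is handed in when it is done.

Besides the shell and the picture viewer there is one more tool, called as a command line: name --pt "numbers of a row" for each row, then --argument value for the rest. step_arm: Moves the arm, as the interface text tells. Its arguments: {"type":"object","properties":{"steps":{"type":"array","items":{"type":"array","items":{"type":"number"}}},"gripper":{"type":"number"},"force":{"type":"number"}},"required":["steps"]}

```bash
mkdir -p pics; cat > h.py <<'E'
import numpy as np,cv2
from cell import observe,cams,job
def grab(n,f):
    c=cams.get_calibration(n); im=cams.get_image(n); cv2.imwrite('pics/'+f,im[:,:,::-1]); return im,c
def K(c):
    f=192/np.tan(np.radians(c['fov_y'])/2); return f,c['cx'],c['cy']
def proj(c,P):
    f,cx,cy=K(c); T=np.array(c['world_to_cam']); q=np.c_[np.atleast_2d(P),np.ones(len(np.atleast_2d(P)))]@T.T
    return np.c_[cx+f*q[:,0]/-q[:,2], cy-f*q[:,1]/-q[:,2]]
def ray(c,uv,z):
    f,cx,cy=K(c); T=np.linalg.inv(np.array(c['world_to_cam'])); uv=np.atleast_2d(uv).astype(float)
    d=np.c_[(uv[:,0]-cx)/f,-(uv[:,1]-cy)/f,-np.ones(len(uv))]@T[:3,:3].T; o=T[:3,3]
    return o+d*((z-o[2])/d[:,2])[:,None]
E
python3 - <<'E'
from h import *
ims=[]
for n in ['scene','top']:
    im,c=grab(n,n+'0.png'); print(n,{k:(np.round(v,3).tolist() if k=='world_to_cam' else v) for k,v in c.items()})
s=observe(); print(s)
E
```

```text
scene {'fov_y': 51.55628818532866, 'cx': 265.45830960623886, 'cy': 193.03834317472706, 'world_to_cam': [[0.79, 0.613, 0.022, -0.387], [-0.384, 0.467, 0.796, 0.157], [0.477, -0.638, 0.604, -1.438], [0.0, 0.0, 0.0, 1.0]]}
top {'fov_y': 48.302978820653664, 'cx': 259.4017094620229, 'cy': 194.83835303930374, 'world_to_cam': [[0.008, -1.0, 0.004, -0.035], [0.98, 0.009, 0.197, -0.554], [-0.197, 0.003, 0.98, -1.451], [0.0, 0.0, 0.0, 1.0]]}
{'clock': 0.1, 'joints': array([-1.27956765,  0.4351871 ,  0.02500022,  1.57403407, -0.01158695,
        1.13400507, -0.07509044]), 'dq': array([-0.00018463, -0.00124229,  0.00120874, -0.00169046,  0.00144144,
       -0.0003543 ,  0.00120386]), 'joint_efforts': array([ 2.71552795e-03, -6.69122815e+01,  9.87879597e-01, -3.15145469e+01,
       -6.04897365e-02,  3.74064466e-02,  8.47850310e-05]), 'position': array([0.23971488, 0.57668418, 0.22599196]), 'ee_rot': array([-6.14729389e-01, -3.08072442e+00,  2.32902157e-03]), 'force': array([-0.05541957, -0.46768827,  0.54424158]), 'ft_torque': array([-0.03565567,  0.01096342,  0.00674175]), 'gripper_force': 0.0, 'width': 0.9984040820084489}
```

View pics/scene0.png

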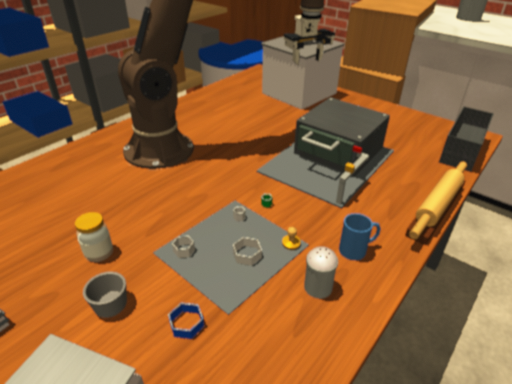

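View pics/top0.png

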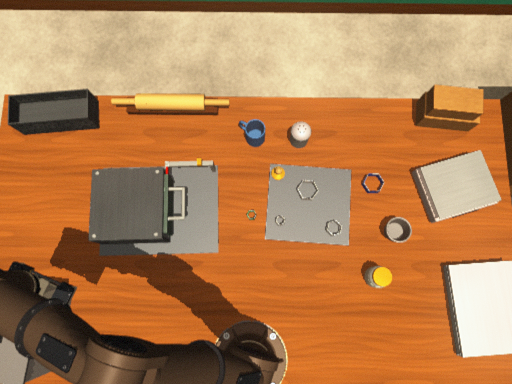

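The scene view shows three tin hexagons on the sheet, a blue hexagon in front and a green one behind. In the top view these are the candidates:
- **Large:** tin at (307,189), blue decoy at (373,183).
- **Medium:** tin at (333,227).
- **Small:** tin at (279,219), green decoy at (251,214).

I choose the three tin ones on the sheet. The cabinet's bar is at about (179,203), the pointer at (166,170) and the marker at (199,161).

```bash
python3 - <<'E'
from h import *
im=cv2.imread('pics/top0.png'); c=cams.get_calibration('top'); s=cams.get_calibration('scene')
cv2.imwrite('pics/crop.png',cv2.resize(im[145:260,155:360],None,fx=3.9,fy=3.9,interpolation=cv2.INTER_CUBIC))
r=lambda n,uv,z,cc=c:print(n,np.round(ray(cc,uv,z),4).tolist())
r('sheet TL TR BR BL',[(269,165),(351,169),(349,245),(265,240)],.004)
for n,u,v in [('L',(307.5,189.5),(248,251)),('M',(333.5,227.5),(183.5,246)),('S',(279.5,219.5),(239.5,213))]:
    r(n,[u],.019); r(n+' scene',[v],.019,s)
r('bar',[(179,203)],.118); r('bar scene ends',[(304,132),(341,148)],.118,s)
r('marker',[(199,161)],.122); r('marker scene',[(350,167)],.115,s); r('pointer',[(166,170)],.12); r('cab top corners',[(91,169),(168,167),(168,241),(89,240)],.14)
E
```

```text
sheet TL TR BR BL [[0.6775, -0.0645, 0.004], [0.6652, -0.3671, 0.004], [0.3857, -0.3505, 0.004], [0.4008, -0.0514, 0.004]]
L [[0.5831, -0.2037, 0.019]]
L scene [[0.5882, -0.2011, 0.019]]
M [[0.4459, -0.2943, 0.019]]
M scene [[0.4475, -0.2922, 0.019]]
S [[0.4728, -0.1024, 0.019]]
S scene [[0.4729, -0.1006, 0.019]]
bar [[0.5114, 0.2396, 0.118]]
bar scene ends [[0.4437, 0.264, 0.118], [0.5903, 0.2518, 0.118]]
marker [[0.6569, 0.1773, 0.122]]
marker scene [[0.6623, 0.1774, 0.115]]
pointer [[0.6246, 0.2886, 0.12]]
cab top corners [[0.6205, 0.5354, 0.14], [0.6299, 0.278, 0.14], [0.3819, 0.2654, 0.14], [0.3829, 0.5215, 0.14]]
```

View pics/crop.png

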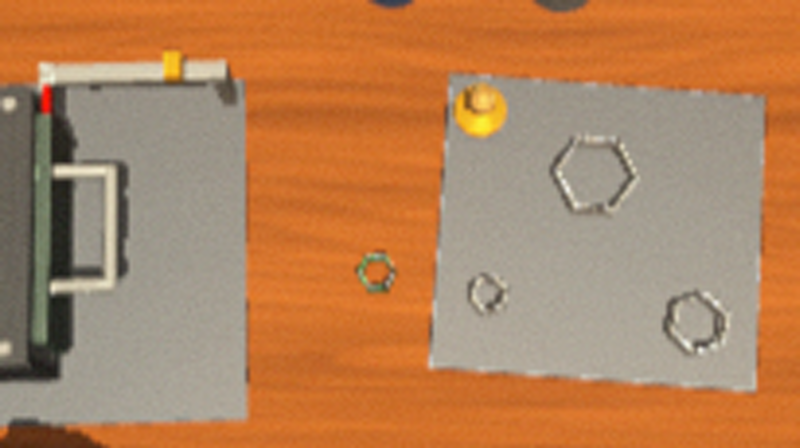

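The crop confirms the three tin cutters: large (594,173), medium (696,322), small (488,293). The green decoy is off the sheet at (377,272). The red pointer is at (46,98) and the brass marker at (172,66). The measured sheet comes to about 280×300 mm, which agrees with the description. I'll hover over the sheet for a close wrist view.

step_arm --pt "5 -10 10 0 0 0" --pt "10 -20 10 0 0 0" --pt "13 -35 10 0 0 0.02" --pt "13 -40 5 0 0 0.02" --pt "13 -40 0 0 0 0.02" --pt "13 -40 0 0 0 0.02" --pt "13 -40 0 0 0 0.02" --pt "13 -40 0 0 0 0.02" --pt "13 -40 0 0 0 0.02" --pt "13 -40 0 0 0 0.02" --pt "13 -40 0 0 0 0.02" --pt "13 -40 0 0 0 0.02" --pt "13 -40 0 0 0 0.02" --pt "13 -40 0 0 0 0.02" --pt "13 -40 0 0 0 0.02" --pt "13 -40 0 0 0 0.02" --pt "13 -40 0 0 0 0.02" --pt "13 -40 0 0 0 0.02" --pt "13 -40 0 0 0 0.02" --pt "10 -40 0 0 0 0.02"

```text
clock: 1.77
position: [0.4837, -0.164, 0.2624]
ee_rot: [0.051, 3.14, 0.001]
force: [1.8, 0.4, 0.1]
width: 1.002
gripper_force: 0.0
```

step_arm --pt "4 -30 0 0 0 0.02" --pt "2 -20 0 0 0 0.02" --pt "0 0 0 0 0 0" --pt "0 0 0 0 0 0" --pt "0 0 0 0 0 0"

```text
clock: 2.18
position: [0.4894, -0.2109, 0.2618]
ee_rot: [0.009, -3.141, -0.002]
force: [-0.2, -0.1, -0.6]
width: 0.995
gripper_force: 0.0
```

```bash
python3 - <<'E'
from h import *
o=observe(); print(o['position'],o['ee_rot'],o['clock'])
im,c=grab('wrist','w1.png'); np.save('w1.npy',c,allow_pickle=True)
print(c['fov_y'],c['cx'],c['cy'],ray(c,[(256,192),(0,0),(511,0),(511,383),(0,383)],.034).round(3).tolist())
print(proj(c,[[.585,-.203,.034],[.447,-.293,.034],[.473,-.1015,.034]]).round().tolist())
E
```

```text
[ 0.48936241 -0.21088263  0.26180257] [ 9.33167538e-03 -3.14143043e+00 -1.71435803e-03] 2.1833
69.78742304123918 256.8579860307054 194.99367140106335 [[0.519, -0.211, 0.034], [0.279, -0.524, 0.034], [0.275, 0.1, 0.034], [0.865, 0.242, 0.034], [0.87, -0.661, 0.034]]
[[261.0, 235.0], [197.0, 141.0], [334.0, 161.0]]
```

View pics/w1.png

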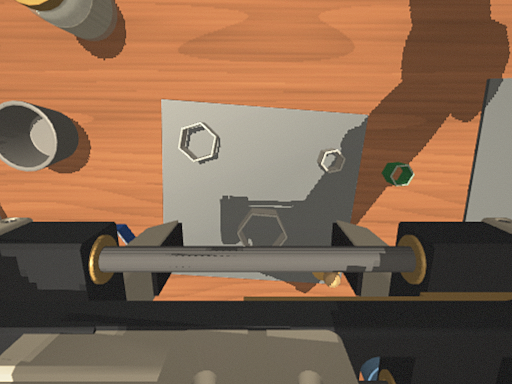

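The wrist view shows the medium at (198,142), the small at (331,160), the large in shadow at (262,230) and the green decoy at (398,174). All sit where the projected positions predict. Next I'll fit the hexagon model to each one.

```bash
cat >> h.py <<'E'
from scipy.optimize import differential_evolution
def hexp(x,y,yaw,flat,z):
    a=yaw+np.radians(30+60*np.arange(6)); r=flat/2/np.cos(np.pi/6)
    return np.c_[x+r*np.cos(a),y+r*np.sin(a),np.full(6,z)]
def fit(im,c,x0,y0,flat,sh,S=6,rad=.015,zb=.004):
    # grey deviation from the sheet on an upsampled crop vs rendered ring
    u0,v0=(proj(c,[[x0,y0,zb+.015]])[0]-sh).astype(int); w=2*sh
    g=cv2.cvtColor(im,cv2.COLOR_RGB2GRAY)[v0:v0+w,u0:u0+w].astype(np.float32)
    d=g-np.median(g); d=np.clip(np.where(d>0,d,-.6*d),0,60); d=cv2.resize(d,None,fx=S,fy=S,interpolation=cv2.INTER_CUBIC)
    def ren(p):
        P=lambda f,z:np.round((proj(c,hexp(*p,f,z))-[u0,v0]+.5)*S-.5).astype(int)
        m=np.zeros(d.shape,np.uint8); cv2.fillConvexPoly(m,cv2.convexHull(np.r_[P(flat,zb),P(flat,zb+.03)]),1)
        a=np.zeros_like(m); b=np.zeros_like(m); cv2.fillConvexPoly(a,P(flat-.004,zb+.03),1); cv2.fillConvexPoly(b,P(flat-.004,zb),1)
        return m&(1-(a&b))
    def cost(p):
        m=ren(p).ravel().astype(np.float32); e=d.ravel(); m=m-m.mean(); return -(m@(e-e.mean()))/(np.linalg.norm(m)*np.linalg.norm(e-e.mean())+1e-9)
    r=differential_evolution(cost,[(x0-rad,x0+rad),(y0-rad,y0+rad),(-np.pi/6,np.pi/6)],seed=1,maxiter=60,popsize=12)
    v=cv2.resize(g.clip(0,255).astype(np.uint8),None,fx=S,fy=S,interpolation=cv2.INTER_CUBIC); v=cv2.cvtColor(v,cv2.COLOR_GRAY2BGR)
    k,_=cv2.findContours(ren(r.x),cv2.RETR_LIST,cv2.CHAIN_APPROX_NONE); cv2.drawContours(v,k,-1,(0,0,255),1)
    return r.x,-r.fun,v
E
python3 - <<'E'
from h import *
cw=np.load('w1.npy',allow_pickle=True).item(); ct=cams.get_calibration('top')
w=cv2.imread('pics/w1.png')[:,:,::-1]; t=cv2.imread('pics/top0.png')[:,:,::-1]
vs=[]
for n,im,c,x,y,f,sh in [('M',w,cw,.447,-.293,.048,32),('S',w,cw,.473,-.1015,.030,20),('M',t,ct,.447,-.293,.048,15),('S',t,ct,.473,-.1015,.030,11),('L',t,ct,.585,-.203,.066,18)]:
    p,q,v=fit(im,c,x,y,f,sh); print(n,p[:2].round(4),np.degrees(p[2]).round(1),round(q,2)); vs.append(cv2.resize(v,(260,260)))
cv2.imwrite('pics/f1.png',np.vstack([np.hstack(vs[:3]),np.hstack(vs[3:]+[vs[0]*0])]))
E
```

```text
M [ 0.4521 -0.29  ] 16.4 0.68
S [ 0.4595 -0.1117] 29.6 0.29
M [ 0.4485 -0.29  ] 19.4 0.7
S [ 0.4735 -0.1006] -15.2 0.64
L [ 0.5851 -0.2007] -13.3 0.62
```

View pics/f1.png

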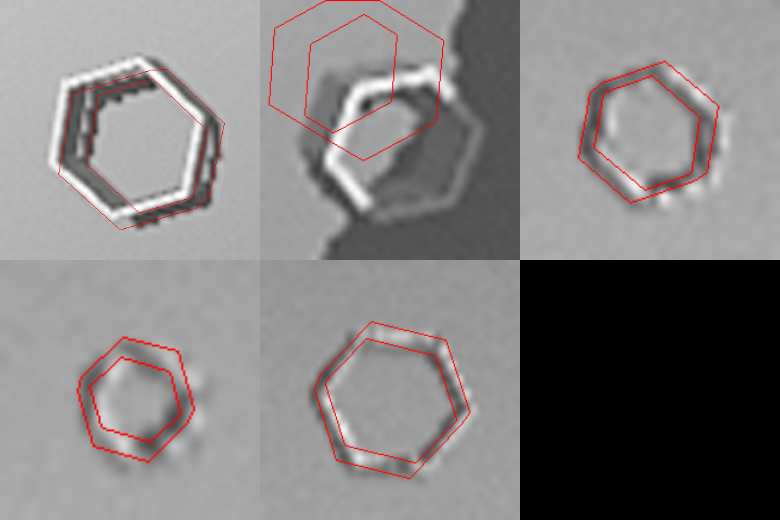

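The fit locked onto shadows in the wrist tiles. I'll use the clear rim corners instead, with M in tile 1 and S in tile 2.

```bash
cat >> h.py <<'E'
def rim(c,uv,z=.034):
    P=ray(c,uv,z)[:,:2]; m=P.mean(0); d=P-m; a=np.arctan2(d[:,1],d[:,0])
    yaw=np.degrees(np.angle(np.exp(6j*a).mean())/6)  # corner angle mod 60
    return m.round(4).tolist(), 'flat normal deg mod 60: %.1f'%((yaw+30)%60), 'corner r mm',(np.linalg.norm(d,axis=1)*1e3).round(1).tolist()
E
python3 - <<'E'
from h import *
c=np.load('w1.npy',allow_pickle=True).item()
def t(uv,x,y,sh,tile): 
    o=(proj(c,[[x,y,.019]])[0]-sh).astype(int); return np.array(uv)*(2*sh/tile)+o-.5+.0
print(rim(c,t([(140,57),(213,124),(191,199),(115,222),(50,163),(66,79)],.447,-.293,32,260)))
print(rim(c,t([(102,82),(180,70),(224,130),(190,205),(115,218),(65,158)],.473,-.1015,20,260)))
E
```

```text
([0.4488, -0.292], 'flat normal deg mod 60: 15.8', 'corner r mm', [28.2, 29.2, 28.0, 28.2, 28.4, 28.7])
([0.473, -0.1029], 'flat normal deg mod 60: 9.7', 'corner r mm', [16.9, 17.0, 16.9, 16.9, 17.1, 17.6])
```

step_arm --pt "-6 -12 -10 0 0 -0.04" --pt "-8 -16 -20 0 0 -0.05" --pt "-8 -16 -30 0 0 -0.05" --pt "-8 -16 -30 0 0 -0.05" --pt "-7 -14 -30 0 0 -0.04" --pt "-4 -7 -30 0 0 -0.023" --pt "0 0 -30 0 0 0" --pt "0 0 -20 0 0 0" --pt "0 0 -10 0 0 0" --pt "0 0 0 0 0 0" --pt "0 0 0 0 0 0"

```text
clock: 3.15
position: [0.4487, -0.2925, 0.0519]
ee_rot: [-0.387, -3.117, -0.0]
force: [0.2, -0.1, 1.0]
width: 1.003
gripper_force: 0.0
```

```bash
python3 - <<'E'
from h import *
o=observe(); print(o['position'],o['ee_rot'],o['clock'])
im,c=grab('wrist','w2.png'); np.save('w2.npy',c,allow_pickle=True)
p=proj(c,hexp(.4488,-.292,np.radians(15.8),.048,.034)); print(p.round().tolist())
im=im.copy(); cv2.polylines(im,[p.round().astype(int)],True,(255,0,0),1); cv2.imwrite('pics/w2o.png',im[:,:,::-1])
E
```

```text
[ 0.44869602 -0.29251737  0.05193065] [-3.87195109e-01 -3.11727990e+00 -5.13268110e-06] 3.15
[[290.0, 244.0], [292.0, 206.0], [256.0, 186.0], [220.0, 206.0], [221.0, 244.0], [256.0, 262.0]]
```

View pics/w2o.png

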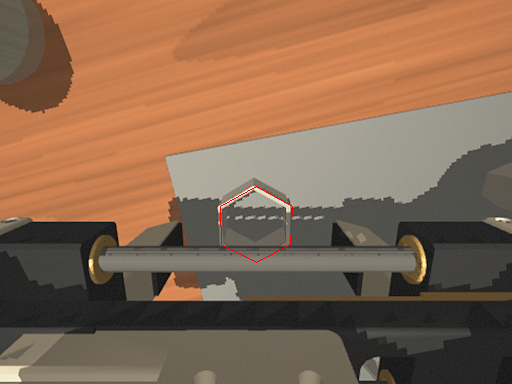

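The rim at (256,186) to (256,262) matches the model, with its flats facing the fingers. I'll descend and grip.

step_arm --pt "0 0 -20 0 0 0" --pt "0 0 -15 0 0 0" --pt "0 0 -7 0 0 0" --pt "0 0 0 0 0 0" --pt "0 0 0 0 0 0"

```text
clock: 3.62
position: [0.4492, -0.2928, 0.0105]
ee_rot: [0.387, 3.117, -0.0]
force: [-0.0, -1.5, -0.1]
width: 1.001
gripper_force: 0.0
```

step_arm --pt "0 0 0 0 0 0" --pt "0 0 0 0 0 0" --pt "0 0 0 0 0 0" --pt "0 0 0 0 0 0" --pt "0 0 0 0 0 0" --pt "0 0 0 0 0 0" --pt "0 0 0 0 0 0" --pt "0 0 0 0 0 0" --pt "0 0 0 0 0 0" --pt "0 0 0 0 0 0" --gripper 0.3 --force 12

```text
clock: 4.45
position: [0.4488, -0.2926, 0.0097]
ee_rot: [0.387, 3.118, 0.0]
force: [-1.3, 1.1, 1.5]
width: 0.521
gripper_force: 12.0
```

step_arm --pt "0 0 8 0 0 0" --pt "0 0 16 0 0 0" --pt "0 0 20 0 0 0" --pt "1 6 16 0 0 0" --pt "2 15 8 0 0 0" --pt "3 25 0 0 0 0" --pt "4 30 0 0 0 0" --pt "4 30 0 0 0 0" --pt "4 30 0 0 0 0" --pt "3 25 0 0 0 0" --pt "2 16 0 0 0 0" --pt "1 10 0 0 0 0" --pt "0 2.5 0 0 0 0" --pt "0 0 0 0 0 0" --pt "0 0 0 0 0 0"

```text
clock: 5.7
position: [0.4727, -0.1043, 0.0779]
ee_rot: [0.389, 3.117, -0.001]
force: [0.4, -0.9, 1.5]
width: 0.519
gripper_force: 12.0
```

```bash
python3 - <<'E'
from h import *
o=observe(); print(o['position'],o['ee_rot'],o['clock'],o['width'],o['gripper_force'])
im,c=grab('wrist','w3.png'); np.save('w3.npy',c,allow_pickle=True)
im=im.copy()
for p,col in [(hexp(.473,-.103,np.radians(9.7),.030,.034),(255,0,0)),(hexp(o['position'][0],o['position'][1],np.radians(15.8),.048,o['position'][2]+.024),(0,255,0))]:
    p=proj(c,p); cv2.polylines(im,[p.round().astype(int)],True,col,1)
a=im[130:330,130:390]; cv2.imwrite('pics/w3o.png',cv2.resize(a[:,:,::-1],None,fx=3,fy=3,interpolation=cv2.INTER_CUBIC))
E
```

```text
[ 0.47272555 -0.10427691  0.07790274] [ 3.88590269e-01  3.11704326e+00 -8.34785343e-04] 5.7 0.5188189205057734 11.988978534936905
```

View pics/w3o.png

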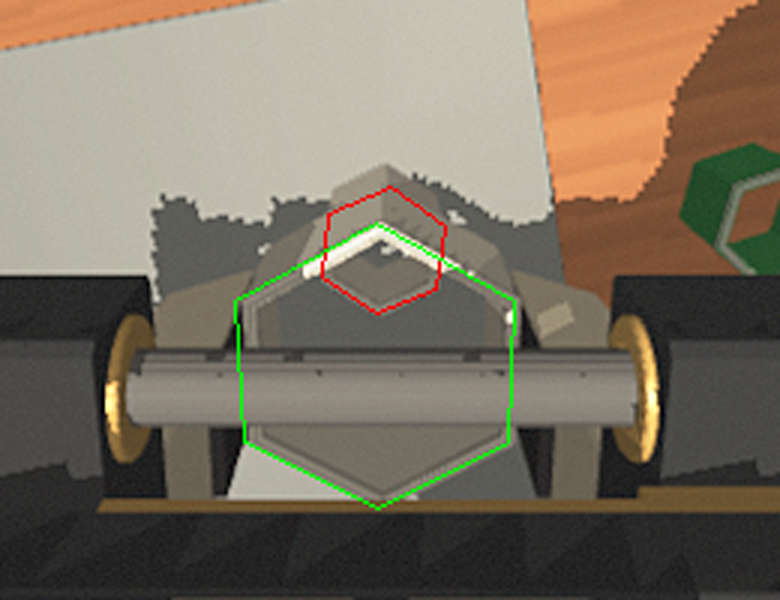

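The held medium (green outline) and the small below (red) both match their models, so the medium is centred to about 1 mm. I'll lower it slowly.

step_arm --pt "0 1.3 -10 0 0 0" --pt "0 0 -15 0 0 0" --pt "0 0 -10 0 0 0" --pt "0 0 -8 0 0 0" --pt "0 0 -8 0 0 0" --pt "0 0 -6 0 0 0" --pt "0 0 -5 0 0 0" --pt "0 0 -3 0 0 0" --pt "0 0 -2 0 0 0" --pt "0 0 0 0 0 0" --pt "0 0 0 0 0 0"

```text
clock: 6.67
position: [0.473, -0.1018, 0.0108]
ee_rot: [0.387, 3.117, 0.0]
force: [0.0, -0.2, 0.3]
width: 0.52
gripper_force: 12.0
```

step_arm --pt "0 0 -0.5 0 0 0" --pt "0 0 0 0 0 0" --pt "0 0 0 0 0 0" --pt "0 0 0 0 0 0" --pt "0 0 0 0 0 0" --pt "0 0 6 0 0 0" --pt "0 0 12 0 0 0" --pt "0 0 20 0 0 0" --pt "0 0 25 0 0 0" --pt "6 -4 25 0 0 0.045" --pt "12 -8 20 0 0 0.045" --pt "20 -13 20 0 0 0.045" --pt "20 -13 20 0 0 0.045" --pt "20 -13 20 0 0 0.045" --pt "20 -13 20 0 0 0.045" --pt "20 -13 20 0 0 0.045" --pt "16 -10 20 0 0 0.045" --pt "10 -7 15 0 0 0.045" --pt "8 -5 8 0 0 0.045" --gripper 0.72

```text
clock: 8.25
position: [0.6259, -0.2023, 0.2637]
ee_rot: [-0.32, 3.123, -0.003]
force: [0.5, -0.2, 0.3]
width: 0.721
gripper_force: 0.0
```

step_arm --pt "0 0 0 0 0 0.045" --pt "0 0 0 0 0 0.045" --pt "0 0 0 0 0 0" --pt "0 0 0 0 0 0" --pt "0 0 0 0 0 0" --gripper 1

```text
clock: 8.67
position: [0.6245, -0.2007, 0.2612]
ee_rot: [0.456, -3.108, -0.0]
force: [0.1, -0.9, 0.2]
width: 0.989
gripper_force: 0.0
```

```bash
python3 - <<'E'
from h import *
o=observe(); print(o['position'],o['ee_rot'],o['clock'],o['width'],o['gripper_force'])
im,c=grab('wrist','w4.png'); np.save('w4.npy',c,allow_pickle=True)
im=im.copy(); tiles=[]
for x,y,sh in [(.585,-.2015,45),(.473,-.103,35)]:
    u,v=(proj(c,[[x,y,.034]])[0]-sh).astype(int); print('origin',u,v)
    tiles.append(cv2.resize(im[v:v+2*sh,u:u+2*sh,::-1],(400,400),interpolation=cv2.INTER_CUBIC))
cv2.imwrite('pics/w4o.png',np.hstack(tiles))
E
```

```text
[ 0.62453792 -0.20069     0.26124038] [ 4.56286780e-01 -3.10802430e+00 -2.00349696e-04] 8.6667 0.9886150735094784 0.0
origin 218 99
origin 326 48
```

View pics/w4o.png

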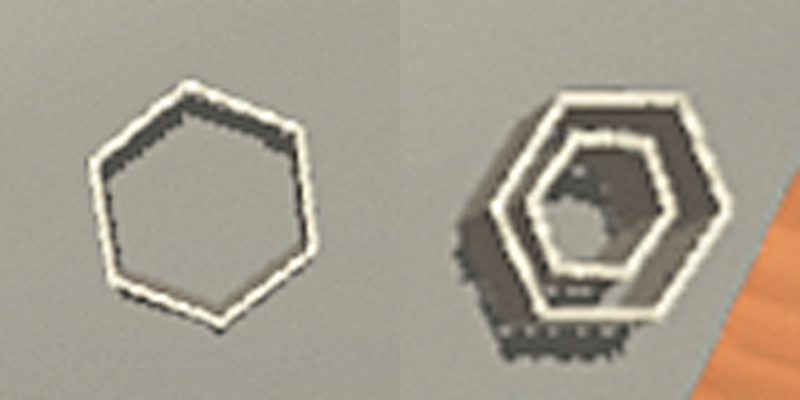

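The medium stands flat around the small with clearance all round (right tile). The large's rim corners are clear in the left tile.

```bash
python3 - <<'E'
from h import *
c=np.load('w4.npy',allow_pickle=True).item()
print(rim(c,np.array([(188,82),(303,128),(318,250),(222,326),(110,284),(88,156)])*90/400+[217.5,98.5]))
print(rim(c,np.array([(158,92),(287,92),(333,210),(260,320),(140,320),(90,208)])*70/400+[325.5,47.5]))
E
```

```text
([0.5857, -0.2018], 'flat normal deg mod 60: 55.1', 'corner r mm', [37.4, 38.0, 38.1, 38.2, 38.5, 39.1])
([0.4734, -0.101], 'flat normal deg mod 60: 16.3', 'corner r mm', [28.4, 28.5, 27.9, 27.9, 28.2, 27.7])
```

step_arm --pt "-6 0 -10 0 0 0.04" --pt "-8 0 -20 0 0 0.04" --pt "-9 -1 -30 0 0 0.04" --pt "-9 0 -30 0 0 0.027" --pt "-6.8 0 -30 0 0 0" --pt "0 0 -30 0 0 0" --pt "0 0 -30 0 0 0" --pt "0 0 -25 0 0 0" --pt "0 0 -20 0 0 0" --pt "0 0 -15 0 0 0" --pt "0 0 -7 0 0 0" --pt "0 0 -4 0 0 0" --pt "0 0 0 0 0 0" --pt "0 0 0 0 0 0"

```text
clock: 9.88
position: [0.5866, -0.202, 0.011]
ee_rot: [-0.685, 3.065, -0.001]
force: [-0.1, -0.1, 0.7]
width: 0.997
gripper_force: 0.0
```

step_arm --pt "0 0 0 0 0 0" --pt "0 0 0 0 0 0" --pt "0 0 0 0 0 0" --pt "0 0 0 0 0 0" --pt "0 0 0 0 0 0" --pt "0 0 0 0 0 0" --pt "0 0 0 0 0 0" --pt "0 0 0 0 0 0" --gripper 0.5 --force 12

```text
clock: 10.55
position: [0.5862, -0.2018, 0.0105]
ee_rot: [-0.686, 3.065, -0.0]
force: [-0.9, 0.4, 5.7]
width: 0.716
gripper_force: 12.0
```

step_arm --pt "0 0 8 0 0 0" --pt "0 0 16 0 0 0" --pt "0 0 20 0 0 0" --pt "-4 4 16 0 0 0" --pt "-10 9 8 0 0 0" --pt "-18 16 0 0 0 0" --pt "-22 20 0 0 0 0" --pt "-22 20 0 0 0 0" --pt "-18 15 0 0 0 0" --pt "-12 10 0 0 0 0" --pt "-5 5 0 0 0 0" --pt "-2 2 0 0 0 0" --pt "0 0 0 0 0 0" --pt "0 0 0 0 0 0" --pt "0 0 0 0 0 0"

```text
clock: 11.8
position: [0.474, -0.1017, 0.0783]
ee_rot: [-0.684, 3.065, -0.001]
force: [-0.4, -0.4, -1.3]
width: 0.718
gripper_force: 12.0
```

step_arm --pt "-0.6 0.5 -10 0 0 0" --pt "0 0 -12 0 0 0" --pt "0 0 -9 0 0 0" --pt "0 0 -6 0 0 0" --pt "0 0 -5 0 0 0" --pt "0 0 0 0 0 0" --pt "0 0 0 0 0 0"

```text
clock: 12.38
position: [0.4723, -0.1004, 0.0359]
ee_rot: [0.685, -3.065, -0.0]
force: [0.5, -0.6, -0.4]
width: 0.719
gripper_force: 12.0
```

step_arm --pt "0 0 -6 0 0 0" --pt "0 0 -6 0 0 0" --pt "0 0 -6 0 0 0" --pt "0 0 -4 0 0 0" --pt "0 0 -2 0 0 0" --pt "0 0 -1 0 0 0" --pt "0 0 0 0 0 0" --pt "0 0 0 0 0 0"

```text
clock: 13.05
position: [0.4725, -0.1003, 0.0112]
ee_rot: [-0.686, 3.066, 0.0]
force: [0.6, -0.3, 0.1]
width: 0.718
gripper_force: 12.0
```

step_arm --pt "0 0 -0.5 0 0 0" --pt "0 0 0 0 0 0" --pt "0 0 0 0 0 0" --pt "0 0 0 0 0 0" --pt "0 0 0 0 0 0" --pt "0 0 6 0 0 0" --pt "0 0 12 0 0 0" --pt "0 0 20 0 0 0" --pt "0 0 25 0 0 0" --pt "4 4 25 0 0 -0.04" --pt "8 10 25 0 0 -0.04" --pt "10 15 25 0 0 -0.04" --pt "12 18 25 0 0 -0.04" --pt "12 20 25 0 0 -0.04" --pt "8 15 25 0 0 -0.04" --pt "4 10 20 0 0 -0.04" --pt "2 6 12 0 0 -0.04" --pt "0 0 0 0 0 0" --pt "0 0 0 0 0 0" --gripper 0.88

```text
clock: 14.63
position: [0.5324, -0.0022, 0.256]
ee_rot: [-0.191, 3.135, 0.0]
force: [-0.0, -1.0, -0.4]
width: 0.88
gripper_force: 0.0
```

```bash
python3 - <<'E'
from h import *
o=observe(); print(o['position'],o['ee_rot'],o['clock'],o['width'])
im,c=grab('wrist','w5.png'); np.save('w5.npy',c,allow_pickle=True)
t,ct=grab('top','t5.png')
print(proj(c,[[.473,-.101,.034],[.511,.2396,.118],[.657,.177,.122],[.6246,.2886,.12]]).round())
u,v=(proj(c,[[.473,-.101,.034]])[0]-40).astype(int); u=max(u,0);v=max(v,0); print(u,v)
a=cv2.resize(im[v:v+80,u:u+80,::-1],(400,400),interpolation=cv2.INTER_CUBIC)
b=cv2.resize(t[145:225,150:230,::-1],(400,400),interpolation=cv2.INTER_CUBIC)
cv2.imwrite('pics/w5o.png',np.hstack([a,b]))
E
```

```text
[ 0.53240613 -0.00217957  0.25603162] [-1.91306377e-01  3.13481500e+00  2.10917247e-04] 14.6333 0.8795388395316664
[[188. 120.]
 [475. 193.]
 [389. 302.]
 [485. 288.]]
147 79
```

View pics/w5o.png

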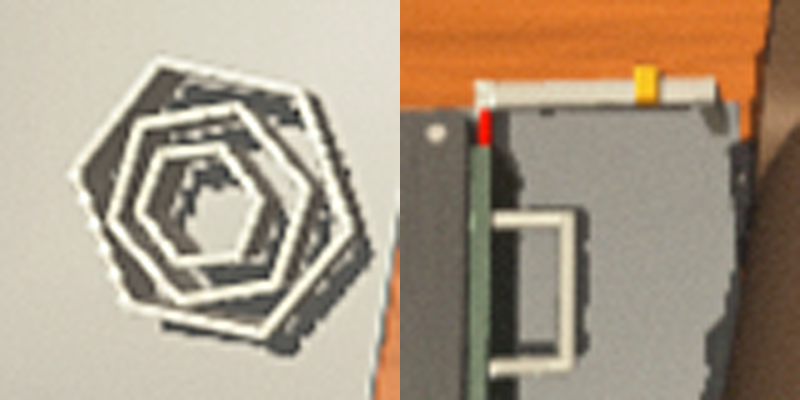

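The left tile shows all three nested on the sheet. In the right tile the bar is at column 567, rows 212–370, the pointer at (485,127) and the marker at (646,84). Next I'll compute the geometry.

```bash
python3 - <<'E'
from h import *
c=np.load('w5.npy',allow_pickle=True).item(); ct=cams.get_calibration('top'); s=cams.get_calibration('scene')
q=lambda l:np.array(l)*.2+[146.5,78.5]
print('L',rim(c,q([(160,60),(305,92),(355,232),(265,335),(130,300),(75,175)])))
print('M',rim(c,q([(138,122),(242,103),(308,187),(278,280),(182,300),(110,215)])))
print('S',rim(c,q([(158,152),(222,147),(262,207),(240,257),(172,262),(137,213)])))
tt=lambda x,y:(( x-400)/5+149.5,y/5+144.5)
b=ray(ct,[tt(567,218),tt(567,365)],.122); p=ray(ct,[tt(484.5,127)],.12)[0]; m=ray(ct,[tt(646,82)],.122)[0]
cab=ray(ct,[(91,169),(168,167),(168,241),(89,240)],.14)
rl=ray(ct,[tt(495,82),tt(715,79)],.1); ang=lambda a:np.degrees(np.arctan2(a[1],a[0]))
print('bar',b.round(4).tolist(),b.mean(0),'pt',p,'mk',m)
print('yaw: rail',ang(rl[0]-rl[1]),'sides',ang(cab[0]-cab[1]),ang(cab[3]-cab[2]),'front',ang(cab[1]-cab[2])+90,'bar',ang(b[0]-b[1])+90)
for y in (92,93,94):
    d=np.array([np.cos(np.radians(y)),np.sin(np.radians(y))]); print(y,'pull',(p[:2]-m[:2])@d,'pt behind bar',(p[:2]-b.mean(0)[:2])@d)
E
```

```text
L ([0.4716, -0.0989], 'flat normal deg mod 60: 55.0', 'corner r mm', [37.2, 37.2, 37.8, 37.0, 35.8, 37.3])
M ([0.4721, -0.1003], 'flat normal deg mod 60: 16.2', 'corner r mm', [26.8, 26.9, 26.6, 26.5, 27.1, 27.0])
S ([0.4737, -0.1032], 'flat normal deg mod 60: 11.0', 'corner r mm', [17.0, 16.8, 16.9, 16.6, 16.5, 16.6])
bar [[0.5618, 0.2281, 0.122], [0.4619, 0.2237, 0.122]] [0.51183716 0.2258771  0.122     ] pt [0.62499901 0.28725853 0.12      ] mk [0.65721754 0.17835514 0.122     ]
yaw: rail 91.36849618008789 sides 92.094598212095 89.78472309221651 front 92.89753495789263 bar 92.50510472818797
92 pull 0.10996145654136166 pt behind bar 0.05739474371728561
93 pull 0.110440326283185 pt behind bar 0.05537487242002371
94 pull 0.110885554831763 pt behind bar 0.05333813340019423
```

The three rims are flat and nested. The pointer lies 56 mm behind the bar (given as 57), the yaw is about 92.5°, and the pull needed is about 110 mm. I'll go to the bar with the fingers part open, since only 44 mm is free behind it.

step_arm --pt "0 10 0 0 0 -0.02" --pt "-2 20 0 0 0 -0.02" --pt "-3 30 0 0 0 -0.02" --pt "-4 35 0 0 0 -0.019" --pt "-4 35 0 0 0 0" --pt "-3 35 0 0 0 0" --pt "-2 30 0 0 0 0" --pt "-2 20 0 0 0 0" --pt "0 10 0 0 0 0" --pt "0 3 0 0 0 0" --pt "0 0 -15 0 0 0" --pt "0 0 -25 0 0 0" --pt "0 0 -25 0 0 0" --pt "0 0 -15 0 0 0" --pt "0 0 -6 0 0 0" --pt "0 0 0 0 0 0" --pt "0 0 0 0 0 0" --gripper 0.4

```text
clock: 16.15
position: [0.513, 0.2244, 0.1701]
ee_rot: [-0.062, 3.141, -0.001]
force: [0.1, 1.0, 0.1]
width: 0.398
gripper_force: 0.0
```

```bash
python3 - <<'E'
from h import *
o=observe(); print(o['position'],o['ee_rot'],o['clock'],o['width'])
E
```

```text
[0.51299391 0.2244176  0.17014447] [-6.19334338e-02  3.14065324e+00 -6.02120269e-04] 16.15 0.3979680471136672
```

step_arm --pt "0 1.5 -10 0 0 0" --pt "0 0 -12 0 0 0" --pt "0 0 -10 0 0 0" --pt "0 0 -10 0 0 0" --pt "0 0 -10 0 0 0" --pt "0 0 -8 0 0 0" --pt "0 0 -5 0 0 0" --pt "0 0 -2 0 0 0" --pt "0 0 0 0 0 0" --pt "0 0 0 0 0 0"

```text
clock: 16.98
position: [0.5126, 0.2273, 0.1028]
ee_rot: [-0.064, 3.141, 0.0]
force: [-0.3, -0.1, 0.4]
width: 0.397
gripper_force: 0.0
```

step_arm --pt "0 0 0 0 0 0" --pt "0 0 0 0 0 0" --pt "0 0 0 0 0 0" --pt "0 0 0 0 0 0" --pt "0 0 0 0 0 0" --pt "0 0 0 0 0 0" --pt "0 0 0 0 0 0" --pt "0 0 0 0 0 0" --gripper 0 --force 40

```text
clock: 17.65
position: [0.5126, 0.2261, 0.1028]
ee_rot: [-0.063, 3.141, -0.001]
force: [-0.3, -6.0, 4.4]
width: 0.114
gripper_force: 40.0
```

step_arm --pt "0 -3 0 0 0 0" --pt "0.2 -5 0 0 0 0" --pt "0.4 -8 0 0 0 0" --pt "0.4 -10 0 0 0 0" --pt "0.4 -10 0 0 0 0" --pt "0.4 -10 0 0 0 0" --pt "0.5 -10 0 0 0 0" --pt "0.5 -10 0 0 0 0" --pt "0.5 -10 0 0 0 0" --pt "0.4 -10 0 0 0 0" --pt "0.4 -9 0 0 0 0" --pt "0.3 -7 0 0 0 0" --pt "0.2 -5 0 0 0 0" --pt "0.2 -3 0 0 0 0" --pt "0 0 0 0 0 0" --pt "0 0 0 0 0 0" --pt "0 0 0 0 0 0" --pt "0 0 0 0 0 0"

```text
clock: 19.15
position: [0.5162, 0.1211, 0.1028]
ee_rot: [0.07, -3.14, -0.007]
force: [-3.9, 10.3, 4.3]
width: 0.118
gripper_force: 40.0
```

```bash
python3 - <<'E'
from h import *
o=observe(); print(o['position'],o['ee_rot'],o['clock'],o['width'],o['force'])
t,ct=grab('top','t6.png'); s,cs=grab('scene','s6.png')
m=cv2.inRange(cv2.cvtColor(t,cv2.COLOR_RGB2HSV),(0,180,120),(6,255,255)); v,u=np.nonzero(m[150:190,150:230]); print('red px top',u.mean()+150 if len(u) else None,v.mean()+150 if len(v) else None,len(u))
a=cv2.resize(t[145:225,150:230,::-1],(400,400),interpolation=cv2.INTER_CUBIC)
b=cv2.resize(s[100:200,280:380,::-1],(400,400),interpolation=cv2.INTER_CUBIC)
cv2.imwrite('pics/p6.png',np.hstack([a,b]))
E
```

```text
[0.51622008 0.12112394 0.10280703] [ 0.06977675 -3.13957261 -0.00670672] 19.15 0.11816959244704217 [-3.92982958 10.30172544  4.25218293]
red px top None None 0
```

View pics/p6.png

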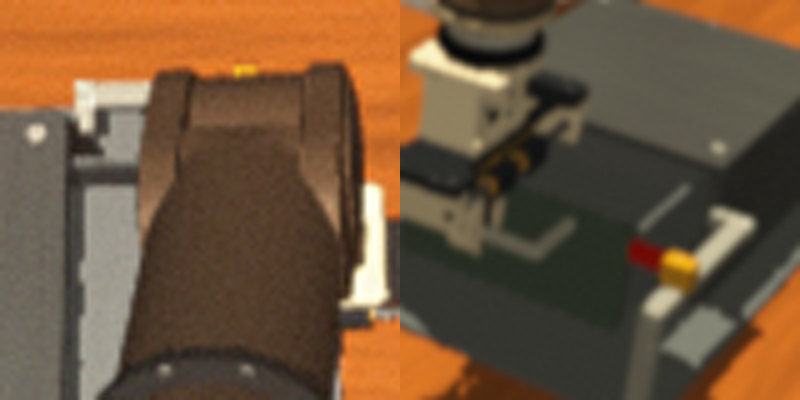

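The right tile shows the red pointer tip at (645,251) next to the brass marker at (679,270). The TCP says about 105 mm of pull, so I'll add 5 mm and check numerically.

step_arm --pt "0.1 -2 0 0 0 0" --pt "0.1 -2 0 0 0 0" --pt "0.1 -1 0 0 0 0" --pt "0 0 0 0 0 0" --pt "0 0 0 0 0 0" --pt "0 0 0 0 0 0" --pt "0 0 0 0 0 0" --pt "0 0 0 0 0 0"

```text
clock: 19.92
position: [0.5164, 0.1162, 0.1028]
ee_rot: [0.07, -3.139, -0.007]
force: [-4.5, 10.8, 4.7]
width: 0.118
gripper_force: 40.0
```

```bash
python3 - <<'E'
from h import *
d=np.array([np.cos(np.radians(92.5)),np.sin(np.radians(92.5))]); a=np.array([-d[1],d[0]])
def meas(im,c,tag):
    hsv=cv2.cvtColor(im,cv2.COLOR_RGB2HSV)[100:200,280:390]
    r=cv2.inRange(hsv,(0,170,60),(4,255,255))|cv2.inRange(hsv,(175,170,60),(180,255,255)); b=cv2.inRange(hsv,(16,170,110),(30,255,255))
    out={}
    for n,m in (('red',r),('brass',b)):
        k,l,st,ce=cv2.connectedComponentsWithStats(m); i=1+st[1:,4].argmax(); px=ce[i]+[280,100]
        P=ray(c,[px],.112)[0]; out[n]=P; print(tag,n,px.round(1),st[i].tolist(),P.round(4))
    print(tag,'red minus brass along cabinet x (mm)',1e3*(out['red']-out['brass'])[:2]@d)
c=cams.get_calibration('scene')
for f in ('scene0','s6'): meas(cv2.imread(f'pics/{f}.png')[:,:,::-1].copy(),c,f)
im,_=grab('scene','s7.png'); meas(im,c,'s7'); o=observe(); print(o['position'],o['force'],o['clock'],o['dq'].round(4))
E
```

```text
scene0 red [357.  148.7] [73, 45, 9, 8, 57] [0.627  0.2904 0.112 ]
scene0 brass [349.  166.4] [65, 62, 9, 10, 66] [0.6568 0.1826 0.112 ]
scene0 red minus brass along cabinet x (mm) 108.91376617869268
s6 red [340.4 163. ] [57, 60, 9, 8, 43] [0.628  0.1826 0.112 ]
s6 brass [349.1 166.7] [65, 62, 9, 11, 68] [0.6576 0.1816 0.112 ]
s6 red minus brass along cabinet x (mm) 2.329571868062052
s7 red [340.  163.9] [56, 61, 9, 8, 45] [0.6295 0.1775 0.112 ]
s7 brass [349.1 166.8] [65, 62, 9, 11, 66] [0.658 0.181 0.112]
s7 red minus brass along cabinet x (mm) -2.157925965948447
[0.51641797 0.11626152 0.10280718] [-4.60165402 10.59689848  4.63749333] 19.9667 [-0.0005 -0.0016  0.0001 -0.0014 -0.0008  0.0018  0.0023]
```

The pointer is within about 2–4 mm of the marker's centre by both cameras, against an allowance of ±8 mm. It is still and gripped, so I'm handing in.

```bash
python3 -c "
from h import *
print(job.sign_off())"
```

```text
the job is handed in; nothing more can be done
None
```

I handed the job in after about 20 s of robot time. The three tin cutters are nested flat on the sheet and released, and the arm is holding the drawer still about 110 mm out. The red pointer is within about 2–4 mm of the marker's centre (8 mm allowed). The sign-off gave no verdict.

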